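# Third hand at the colour-rod drawer

### The arm

A 7-joint arm with a two-finger parallel gripper is mounted at the origin on the work surface. World frame = base frame: x ahead of the robot, y to its left, z up, the work surface at z = 0. Lengths are in m, angles in degrees, forces in N, time in s.
With the tool pointing down it reaches from about 0.425 to 0.975 m from the base axis. Payload 16.7 kg.
Tool frame: the origin (TCP) lies where the fingers leave the gripper's body, on its centre line; the fingertips stand 73 mm ahead of it and the grasp point (between the pads) lies 54 mm ahead of it (tip_reach is the distance from the TCP to the fingertips, in m); z points along the fingers, y is the direction in which the jaws open and shut (so a half turn about z gives the same grasp; the last joint's range is limited). The gripper opens to 85 mm and grips with 20 to 120 N. Pads are 22 mm wide; open, the fingers measure 114 mm over their backs; the gripper's body (76 mm by 85 mm) begins 54 mm behind the grasp point. The pads swing forward as they close: fully open they stand 13 mm farther back than shut.
Start: joints at [-73.367, 24.414, 4.234, 92.017, -1.954, 63.644, -3.845], TCP at [0.287, 0.611, 0.304] pointing down, gripper open.
Joint ranges: [-163.25, 163.25], [-28.42, 122.38], [-70.27, 78.77], [12.13, 141.07], [-58.53, 238.53], [9.26, 117.41], [-156.51, 156.51]. Speed limits (degrees/s): [108.29, 108.29, 136.94, 136.94, 172.46, 172.46, 172.46].

### API

Orientations are given as a 3x3 rotation matrix whose columns are the frame's x, y, z axes.
In Python, from cell import get_state, get_image, job_done, spot_in, cut_out, tip_reach gives the robot as it stands.
- The arm moves only by the tool jog_arm, never from a script. Its argument "steps" is a list that holds one entry, the list of rows, each a list of 7 numbers: the shift along the tool's x, y, z in mm, then the turn, a rotation vector about the tool's x, y, z in rad, then the opening, from -1 (shut) to 1 (fully open). In form: [[[x, y, z, ax, ay, az, grip], ...]]. A call has 1 to 8 rows; each row shifts and turns the commanded pose from where the row before left it, along the tool's axes as they then stand; what a row does not reach is not made up. A row lasts 1/10 s, in which the tool goes at most 50 mm and 8.59 degrees, less where a joint would pass 70% of its speed; a pose out of reach is approached as far as the arm can. A call with a gripper value outside its range is refused whole. The fingers move at their own pace and stop on an object; "grip_force" is the grip in N (left out, the last holds). Time passes only in rows, so rows that do not move let the fingers close. It gives the time, the measured TCP pose, the force and the opening at its end, in the units of the state.
- get_state(): the state, without advancing time (a new reading comes with each control period).
- get_image(name): name is "scene" or "top" or "wrist"; returns a dict with "image" (480x640x3 uint8, red, green, blue), "fx", "fy", "cx", "cy" (pixels), "R" (3x3) and "t" (3): a world point X has camera coordinates R X + t. Camera axes: x right, y down, z forward; pixel columns grow to the right and rows downward; lengths in m; the calibration is good to about 2 mm. The wrist camera is an equidistant fisheye: a pixel r from the principal point sees the ray r / f radians off the axis. A picture is of the moment at which its call begins. There is no depth.
- job_done(): hands the job in, once; it reports no verdict.
Trained networks look in the newest picture that a camera, given by its name, has taken for a name from the list of things; names that differ only in an ending like _2 or _b are one class to them, and where a whole thing is asked for, a point or a joint stands for the part that bears it (a point fixed in the world has none). Each returns a list of dicts, best first, with "p" (0 to 1); they miss things now and then, are a little off and sometimes report something else, mostly with a low value. They report only what shows in the picture. A call takes as long as a camera call.
- spot_in(camera, label): "point" ([column, row] in pixels, amid what is visible of it).
- cut_out(camera, label): "pixels" (480x640 bool, what is visible of it) and "point" ([column, row] in pixels, amid what is visible of it).
The state is a dict: "time": time; "joint_positions": joint angles; "qd": joint speeds; "effort": joint torques, N m; "tool_pos": TCP position; "ee_rot": TCP orientation; "force": force on the tool from outside, world axes, zero at the start; "wrist_torque": the same for the moment, N m; "opening": finger opening in m.
Only numpy, scipy, OpenCV 4.12 (cv2) and the standard library are available. Lean on these libraries where they do the work, as an engineer would, in place of code of your own. Each camera call takes 0.05 s, during which the arm holds its last target.

### The job

The glassblower has both hands on the pipe and needs a colour rod: pull the drawer of the low steel drawer unit out to its stop and only then lift the drawer's hinged dust lid by its bar handle to about 55 degrees from shut. The lid drops shut by itself if released, so finish while still holding it steady at that angle with the gripper, the drawer still fully out; leave the other things on the bench where they are.

Things in the scene. Friction and masses are not known exactly. Their poses are not given: they have to be found in the camera images.
- cabinet: housing of the drawer unit, grey sheet steel, fixed, covers the lid's rear while the drawer is in; 240 (x) x 224 (y) x 92 mm high, open at the front; origin on the bench under the middle of the shut drawer's front plate, 80 mm in front of the housing; its own -x axis points out of the front (roughly towards the robot), the way the drawer slides out.
- drawer (a joint): travel of the drawer in m: 0 pushed home, 0.150 out at its stop, along the housing's own -x. It takes about 4 N to slide and stays where it is left; it may start up to 30 mm ajar. Steel drawer 290 long x 202 wide x 60 mm high, its underside 12 mm above the bench, colour rods inside.
- drawer_handle (a point): middle of the drawer's pull: a round steel bar 10 mm thick, level and parallel to the front, 110 mm between its two legs, 45 mm in front of the front plate (40 mm clear gap behind the bar), 57 mm above the bench; reachable from above. Axes as the housing's.
- lid: aluminium dust lid, 222 x 196 x 3 mm, 0.3 to 0.5 kg, hinged on the drawer; falls shut from every angle. Origin: middle of the plate's underside below the handle; z axis at right angles to the plate, so its tilt from vertical is the lid's angle (0 shut, 0.96 rad at 55 degrees, limit 1.40). Hinge line: parallel to the drawer's front, 185 mm from the origin along the lid's own +x (at its rear edge).
- lid_handle (a point): middle of the lid's handle: a round steel bar 10 mm thick, parallel to the drawer's front, 110 mm between its legs, its centre 42 mm above the lid's origin (34 mm clear gap below), near the lid's front edge; when shut 116 mm above the bench, 40 mm behind the drawer's front. A gripper pointing down, fingers before and behind the bar, can lift it all the way (the bar turns in the pads). Axes turn with the lid.
- wax: puck of wax, 64 mm across, 28 mm high, lying on the bench to the left of the drawer's path as seen from the robot; origin centre of underside. Bystander: leave it.
- jacks: pair of steel jacks (long sprung tongs, about 200 x 66 x 12 mm) lying on top of the drawer unit; origin under their round pivot end. Bystander: leave it.
- tumbler: clear glass tumbler, 74 mm across, 90 mm high, standing to the left of the drawer as seen from the robot; origin centre of underside. Bystander: leave it.
- mould: small brass optic mould, 84 mm across, 70 mm high, standing to the right of the drawer as seen from the robot; origin centre of underside. Bystander: leave it.
- paddle: wooden paddle lying flat on the bench, 310 x 75 x 17 mm; origin where blade and handle meet, underside. Bystander: leave it.
- block: wooden shaping block: round cup 92 mm across, 55 mm high with a 170 mm stick handle; origin centre of the cup's underside. Bystander: leave it.

How it is judged (in metres and radians):
On the way:
1. the drawer is out at its stop, the lid still down (value of joint drawer above 0.142 m and angle between lid's own z axis and vertical below 0.12 rad), for 0.2 s.
At the end, for the whole second after the job is handed in: The lid is held still by the gripper's fingers (contact force over 0.4 N, under 0.08 rad/s) at 55 degrees, give or take 7 (0.84 to 1.08 rad), with the drawer still within 15 mm of its stop, through the last second (angle between lid's own z axis and vertical between 0.84 and 1.08 rad and angular speed of lid below 0.08 rad/s and value of joint drawer above 0.135 m and contact force between the fingers and lid above 0.4 N); the arm keeps its last pose, push and grip.
It fails at once if the lid was raised before the drawer was out (it would strike the housing) (angle between lid's own z axis and vertical above 0.2 rad and value of joint drawer below 0.13 m).
It fails at once if a bystander was moved more than 40 mm (distance of any of wax, jacks, tumbler, mould, paddle, block from where it was at the start of the episode above 0.04 m).
It also fails if it takes over 51 s, if anything falls off the work surface, if the arm or the gripper's body presses on something with over 40 N, if the wrist force passes 120 N, or if a joint passes its speed limit or range.

## Working session

There is one attempt and no reset: what is moved stays moved. The work goes in short steps, Python scripts to look and compute and a tool call to move; the robot and the scene stay as the last step left them, time stands still between calls to the robot, and variables do not carry over. Pictures are saved under pics/ and viewed, and the job is handed in when it is done.

Besides the shell and the picture viewer there is one more tool, called after "Call:" by a JSON object that holds its "method" and its "body". jog_arm: Moves the arm, as the interface text tells. Its arguments: {"type":"object","properties":{"steps":{"type":"array","items":{"type":"array","items":{"type":"array","items":{"type":"number"}}}},"grip_force":{"type":"number"}},"required":["steps"]}

```bash
mkdir -p pics; ls
python3 - <<'E'
from cell import *
import cv2
s=get_state()
print(s['time'],s['tool_pos'],s['ee_rot'],s['opening'],s['force'])
for n in ['scene','top']:
    d=get_image(n); cv2.imwrite(f'pics/{n}0.png',d['image'][:,:,::-1])
    print(n,d['fx'],d['cx'],d['cy'],d['R'],d['t'])
    for l in ['drawer_handle','lid_handle','cabinet','lid']:
        print(l,[(x['p'],x['point']) for x in spot_in(n,l)][:2])
E
```

```text
pics
0.0 [0.28725091 0.61048476 0.30318496] [[-9.04834243e-01  4.25763734e-01 -4.84596094e-04]
 [ 4.25764003e-01  9.04833431e-01 -1.21498420e-03]
 [-7.88174644e-05 -1.30568288e-03 -9.99999144e-01]] 0.08526610623782165 [-0.7988308   0.13549825  0.01212048]
scene 461.6126888132525 316.36345663428057 248.07534565227908 [[-0.26482054  0.96427763 -0.00622428]
 [ 0.74963443  0.20180413 -0.63033588]
 [-0.6065627  -0.17159182 -0.77629758]] [ 0.04654191 -0.39562996  1.66363236]
drawer_handle [(0.93, [296.8, 279.9])]
lid_handle [(0.84, [298.5, 278.1])]
cabinet [(0.63, [281.2, 334.8])]
lid [(0.88, [295.7, 276.9])]
top 454.44505758438953 313.44644690607964 246.4114886330217 [[-0.00564203 -0.99997164 -0.00498798]
 [-0.97839666  0.006551   -0.20663269]
 [ 0.2066595   0.00371439 -0.97840587]] [0.09529684 0.60438257 1.18464951]
drawer_handle [(0.65, [317.3, 228.1])]
lid_handle [(0.77, [316.2, 222.1])]
cabinet [(0.93, [313.6, 183.8])]
lid [(0.82, [320.3, 219.0])]
```

View pics/scene0.png

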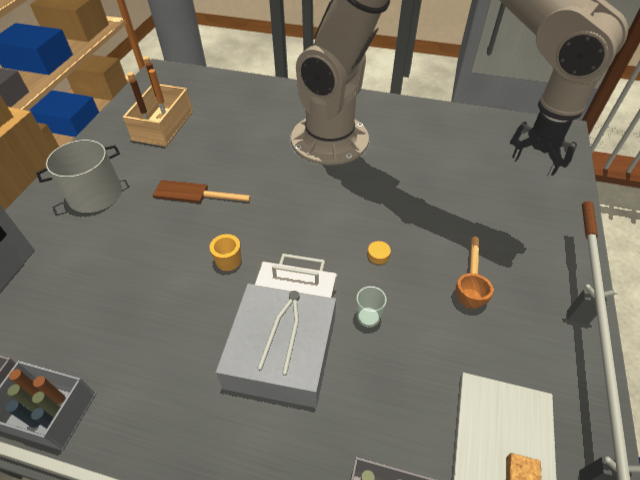

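View pics/top0.png

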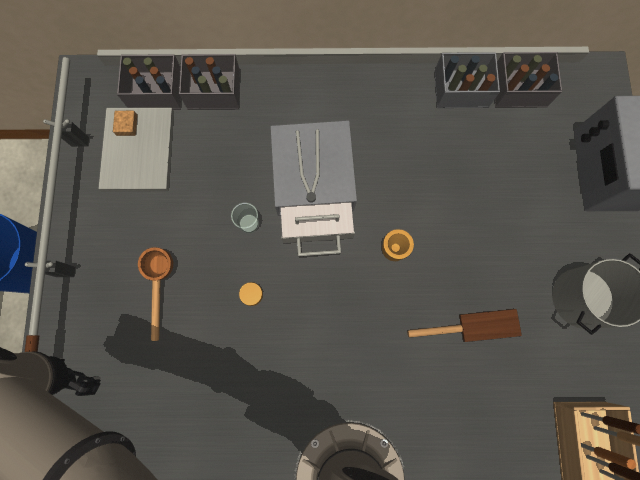

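Run:
```python
import cv2
a=cv2.imread('pics/top0.png')[150:290,230:400]; cv2.imwrite('pics/top0c.png',cv2.resize(a,None,fx=4,fy=4,interpolation=cv2.INTER_CUBIC))
a=cv2.imread('pics/scene0.png')[220:360,220:390]; cv2.imwrite('pics/scene0c.png',cv2.resize(a,None,fx=4,fy=4,interpolation=cv2.INTER_CUBIC))
```

```text
(no output)
```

View pics/top0c.png

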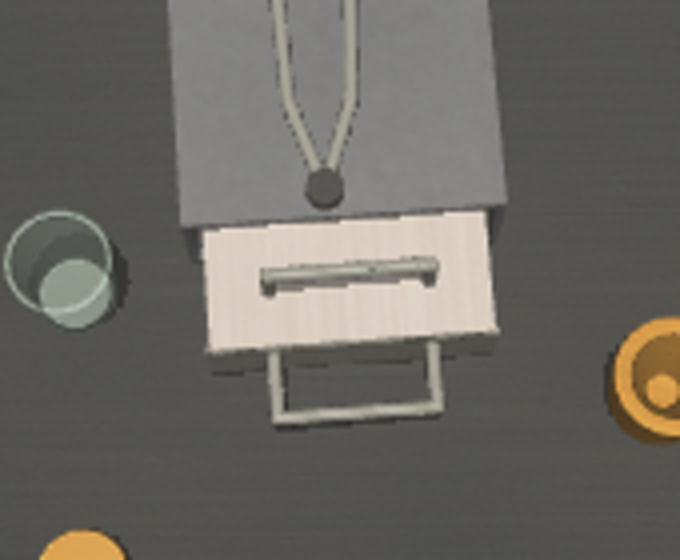

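View pics/scene0c.png

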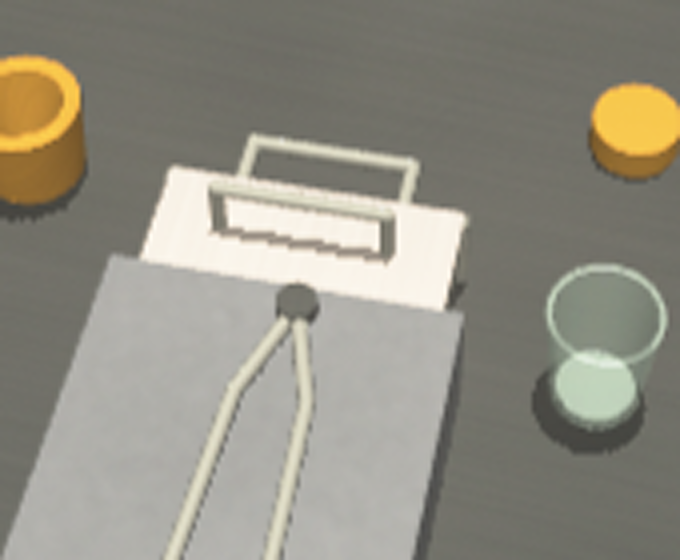

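The crops show the drawer pull with its ends near top pixels (299,254) and (340,252). The lid bar runs from (296,218) to (339,216), and the housing's front top edge from (276,206) to (356,201).

```bash
cat > h.py <<'E'
import numpy as np
from cell import *
def ray(d,px,z):
    v=np.array([(px[0]-d['cx'])/d['fx'],(px[1]-d['cy'])/d['fy'],1.])
    R=np.array(d['R']);t=np.array(d['t']); o=-R.T@t; w=R.T@v
    return o+w*(z-o[2])/w[2]
E
python3 - <<'E'
from h import *
def c(x,y,ox,oy): return ((x+.5)/4-.5+ox,(y+.5)/4-.5+oy)
d=get_image('top'); o=(230,150)
def rep(n,a,b,z,o):
    A=ray(d,c(*a,*o),z);B=ray(d,c(*b,*o),z)
    v=A-B; print(n,A.round(4),B.round(4),'mid',((A+B)/2).round(4),'len',np.linalg.norm(v).round(4),'yaw',np.degrees(np.arctan2(-v[0],v[1])).round(2))
rep('dh',(277,417),(441,406),.057,o)
rep('lh',(265,273),(436,264),.116,o)
rep('cab',(183,226),(506,203),.092,o)
rep('drawerfront',(210,352),(498,331),.072,o)
d=get_image('scene'); o=(220,220)
rep('dh',(415,161),(254,137),.057,o)
rep('lh',(392,211),(214,186),.116,o)
rep('cab',(462,315),(110,257),.092,o)
for cam in ['top']:
    d=get_image(cam)
    for l,z in [('wax',.028),('tumbler',.09),('mould',.07)]:
        s=spot_in(cam,l); print(l,s[0]['p'],ray(d,s[0]['point'],z/2).round(3))
E
```

```text
dh [0.5856 0.1318 0.057 ] [0.5925 0.0189 0.057 ] mid [0.5891 0.0753 0.057 ] len 0.1131 yaw 3.53
lh [0.6718 0.1377 0.116 ] [0.6773 0.0238 0.116 ] mid [0.6745 0.0808 0.116 ] len 0.1141 yaw 2.72
cab [0.7122 0.1949 0.092 ] [ 0.727  -0.0262  0.092 ] mid [0.7196 0.0844 0.092 ] len 0.2216 yaw 3.84
drawerfront [0.6283 0.1772 0.072 ] [ 0.6417 -0.0203  0.072 ] mid [0.635  0.0785 0.072 ] len 0.1979 yaw 3.89
dh [0.5826 0.1317 0.057 ] [0.5912 0.0206 0.057 ] mid [0.5869 0.0761 0.057 ] len 0.1114 yaw 4.42
lh [0.6682 0.1392 0.116 ] [0.6786 0.0264 0.116 ] mid [0.6734 0.0828 0.116 ] len 0.1133 yaw 5.26
cab [0.7157 0.1963 0.092 ] [ 0.7314 -0.0261  0.092 ] mid [0.7236 0.0851 0.092 ] len 0.223 yaw 4.04
wax 0.67 [0.483 0.269 0.014]
tumbler 0.8 [0.686 0.281 0.045]
mould 0.82 [ 0.609 -0.141  0.035]
```

Both cameras agree within 3 mm, with the housing yaw about 3.9° and the drawer about 9 mm ajar. The bar lengths come out near 112 mm as expected. I'll turn the tool first, then travel.

Call:
{"method": "jog_arm", "body": {"steps": [[[0,0,0,0,0,0.133,0],[0,0,0,0,0,0.133,-0.2],[0,0,0,0,0,0.133,-0.2],[0,0,0,0,0,0.133,-0.2],[0,0,0,0,0,0.133,-0.2],[0,0,0,0,0,0.133,-0.2],[0,0,0,0,0,0.133,-0.2],[0,0,0,0,0,0.133,-0.2]]]}}

```text
time: 1.6
tool_pos: [0.2873, 0.6107, 0.3039]
ee_rot: [[-0.062, 0.998, -0.0], [0.998, 0.062, 0.0], [0.0, -0.0, -1.0]]
force: [-0.8, 0.5, 0.8]
opening: 0.0344
```

Call:
{"method": "jog_arm", "body": {"steps": [[[-34,16,0,0,0,0,-0.2],[-34,16,0,0,0,0,-0.2],[-34,16,0,0,0,0,-0.2],[-34,16,0,0,0,0,-0.2],[-34,16,0,0,0,0,-0.2],[-34,16,0,0,0,0,-0.2],[-34,16,0,0,0,0,-0.2],[-34,16,0,0,0,0,-0.2]]]}}

```text
time: 2.4
tool_pos: [0.4338, 0.3465, 0.3041]
ee_rot: [[-0.067, 0.998, 0.0], [0.998, 0.067, 0.0], [0.0, 0.0, -1.0]]
force: [1.0, 0.3, -0.3]
opening: 0.0342
```

Call:
{"method": "jog_arm", "body": {"steps": [[[-34,16,0,0,0,0,-0.2],[-34,16,0,0,0,0,-0.2],[-34,16,0,0,0,0,-0.2],[-34,16,0,0,0,0,-0.2],[-34,16,0,0,0,0,-0.2],[-34,16,0,0,0,0,-0.2],[-34,16,0,0,0,0,-0.2],[0,0,0,0,0,0,-0.2]]]}}

```text
time: 3.2
tool_pos: [0.5628, 0.1129, 0.3044]
ee_rot: [[-0.061, 0.998, 0.001], [0.998, 0.061, -0.001], [-0.001, 0.001, -1.0]]
force: [-0.8, -0.6, -0.6]
opening: 0.0341
```

```bash
cat >> h.py <<'E'
def st():
    s=get_state(); R=np.array(s['ee_rot']); print(s['time'],np.round(s['tool_pos'],4),np.round(R,4).tolist(),'op',s['opening'],'F',np.round(s['force'],2),'q',np.round(s['joint_positions'],1)); return s
def to(s,p,yaw=3.9):
    R=np.array(s['ee_rot']); print('tool delta mm',(R.T@(np.array(p)-s['tool_pos'])*1000).round(1))
    Y=R[:,1]; print('yaw of tool y',np.degrees(np.arctan2(Y[1],Y[0])))
E
python3 - <<'E'
from h import *; import cv2
s=st(); to(s,[.588,.0757,.111+.003])
d=get_image('wrist'); cv2.imwrite('pics/w1.png',d['image'][:,:,::-1])
E
```

```text
3.2 [0.5628 0.1129 0.3044] [[-0.0607, 0.9982, 0.0014], [0.9982, 0.0607, -0.0014], [-0.0015, 0.0014, -1.0]] op 0.034134377665591166 F [-0.78 -0.6  -0.57] q [-42.9  16.3  30.6 106.6  -9.4  59.5  -5. ]
tool delta mm [-38.3  22.7 190.4]
yaw of tool y 3.4809972855392743
```

View pics/w1.png

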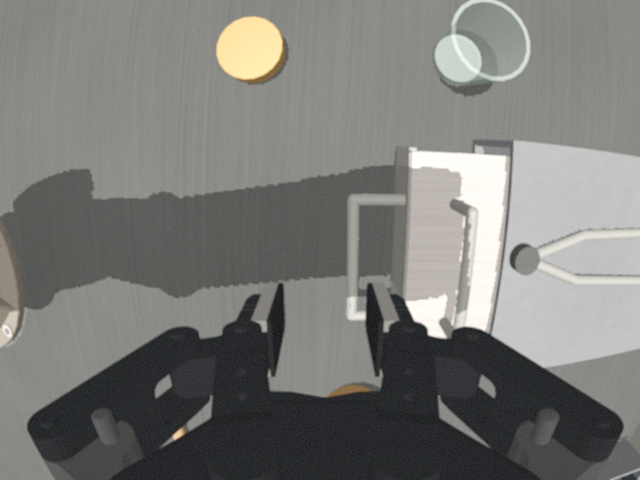

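The wrist view shows the pull's bar at column ~352, rows 195–318, the lid bar at column ~470, and the fingers at columns ~275–375. The fingers still need to move about 23 mm forward. I'll move over the bar and down to hover.

Call:
{"method": "jog_arm", "body": {"steps": [[[-19,11,20,0,0,0,-0.2],[-19,12,20,0,0,0,-0.2],[0,0,35,0,0,0.005,-0.2],[0,0,35,0,0,0,-0.2],[0,0,20,0,0,0,-0.2],[0,0,0,0,0,0,-0.2]]]}}

```text
time: 3.85
tool_pos: [0.5849, 0.0823, 0.1714]
ee_rot: [[-0.063, 0.998, -0.004], [0.998, 0.063, -0.001], [-0.001, -0.004, -1.0]]
force: [-0.2, 0.6, 0.3]
opening: 0.0338
```

Run:
```python
from h import *; import cv2
s=st(); to(s,[.588,.0757,.111+.003])
d=get_image('wrist'); cv2.imwrite('pics/w2.png',d['image'][:,:,::-1])
```

```text
3.85 [0.5849 0.0823 0.1714] [[-0.063, 0.998, -0.0044], [0.998, 0.063, -0.0012], [-0.0009, -0.0045, -1.0]] op 0.033754675740738 F [-0.22  0.58  0.25] q [-35.3  27.6  27.2 110.6 -17.1  46.    4.9]
tool delta mm [-6.7  2.9 57.4]
yaw of tool y 3.613675544965591
```

View pics/w2.png

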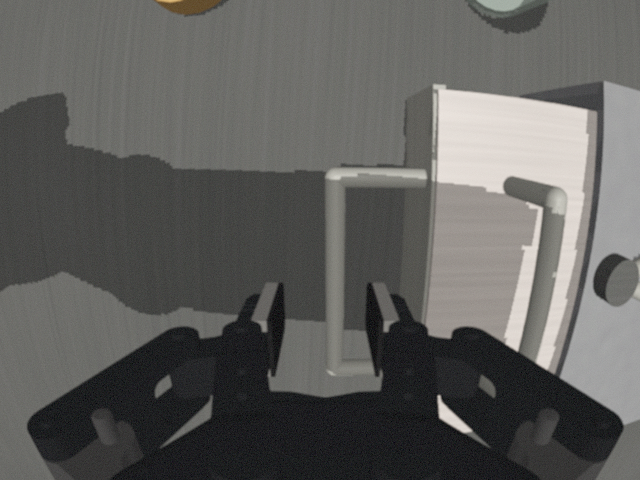

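The bar is at column ~336, between the pads (275–375) and parallel to them. The remaining offset of about 3 mm agrees with the measurement. Descending and closing.

Call:
{"method": "jog_arm", "body": {"steps": [[[-4,3,20,0,0,0.003,-0.2],[-3,0,20,0,0,0,-0.2],[0,0,12,0,0,0,-0.2],[0,0,5,0,0,0,-0.2],[0,0,0,0,0,0,-0.2],[0,0,0,0,0,0,-1],[0,0,0,0,0,0,-1],[0,0,0,0,0,0,-1]]], "grip_force": 50}}

```text
time: 4.7
tool_pos: [0.5903, 0.0749, 0.118]
ee_rot: [[-0.059, 0.998, 0.001], [0.998, 0.059, 0.001], [0.001, 0.001, -1.0]]
force: [-1.9, 0.2, 6.2]
opening: 0.0076
```

Call:
{"method": "jog_arm", "body": {"steps": [[[0,0,0,0,0,0,-1],[0,0,0,0,0,0,-1]]]}}

```text
time: 4.9
tool_pos: [0.5903, 0.075, 0.1179]
ee_rot: [[-0.059, 0.998, 0.001], [0.998, 0.059, 0.001], [0.001, 0.001, -1.0]]
force: [-1.2, 1.4, 6.7]
opening: 0.0079
```

Gripped, with opening 8 mm on the 10 mm bar. Pulling.

Call:
{"method": "jog_arm", "body": {"steps": [[[0,-10,0,0,0,0,-1],[0,-15,0,0,0,0,-1],[0,-18,0,0,0,0,-1],[0,-18,0,0,0,0,-1],[-1,-18,0,0,0,0,-1],[0,-18,0,0,0,0,-1],[0,-15,0,0,0,0,-1],[0,-10,0,0,0,0,-1]]]}}

```text
time: 5.7
tool_pos: [0.4685, 0.0668, 0.1179]
ee_rot: [[-0.059, 0.998, 0.003], [0.998, 0.059, 0.001], [0.001, 0.003, -1.0]]
force: [5.4, -0.0, 3.2]
opening: 0.008
```

Call:
{"method": "jog_arm", "body": {"steps": [[[0,-6,0,0,0,0,-1],[0,-4,0,0,0,0,-1],[0,-4,0,0,0,0,-1],[0,0,0,0,0,0,-1]]]}}

```text
time: 6.1
tool_pos: [0.4548, 0.0659, 0.1178]
ee_rot: [[-0.059, 0.998, 0.002], [0.998, 0.059, 0.001], [0.001, 0.002, -1.0]]
force: [-2.0, -1.0, 13.9]
opening: 0.0079
```

Call:
{"method": "jog_arm", "body": {"steps": [[[0,-3,0,0,0,0,-1],[0,-3,0,0,0,0,-1],[0,0,0,0,0,0,-1]]]}}

```text
time: 6.4
tool_pos: [0.4492, 0.0655, 0.1179]
ee_rot: [[-0.059, 0.998, 0.002], [0.998, 0.059, 0.001], [0.001, 0.002, -1.0]]
force: [1.0, -0.7, 12.0]
opening: 0.0077
```

Call:
{"method": "jog_arm", "body": {"steps": [[[0,-3,0,0,0,0,-1],[0,0,0,0,0,0,-1]]]}}

```text
time: 6.6
tool_pos: [0.4462, 0.0653, 0.1179]
ee_rot: [[-0.059, 0.998, 0.002], [0.998, 0.059, 0.001], [0.001, 0.002, -1.0]]
force: [0.9, -0.9, 11.1]
opening: 0.0076
```

Call:
{"method": "jog_arm", "body": {"steps": [[[0,-3,0,0,0,0,-1],[0,0,0,0,0,0,-1]]]}}

```text
time: 6.8
tool_pos: [0.4455, 0.0653, 0.118]
ee_rot: [[-0.059, 0.998, 0.007], [0.998, 0.059, 0.001], [0.0, 0.007, -1.0]]
force: [18.0, -1.4, -12.2]
opening: 0.008
```

Run:
```python
from h import *; import cv2
s=st()
d=get_image('scene'); cv2.imwrite('pics/s3.png',d['image'][:,:,::-1])
a=d['image'][190:330,220:390,::-1]; cv2.imwrite('pics/s3c.png',cv2.resize(a,None,fx=4,fy=4,interpolation=cv2.INTER_CUBIC))
d=get_image('top')
a=d['image'][150:310,230:400,::-1]; cv2.imwrite('pics/t3c.png',cv2.resize(a,None,fx=3.5,fy=3.5,interpolation=cv2.INTER_CUBIC))
```

```text
6.8 [0.4455 0.0653 0.118 ] [[-0.0588, 0.9982, 0.0075], [0.9983, 0.0587, 0.0006], [0.0002, 0.0075, -1.0]] op 0.007998533735431588 F [ 18.    -1.4  -12.25] q [-38.7  21.6  26.1 130.2 -18.1  31.1   4.7]
```

View pics/s3c.png

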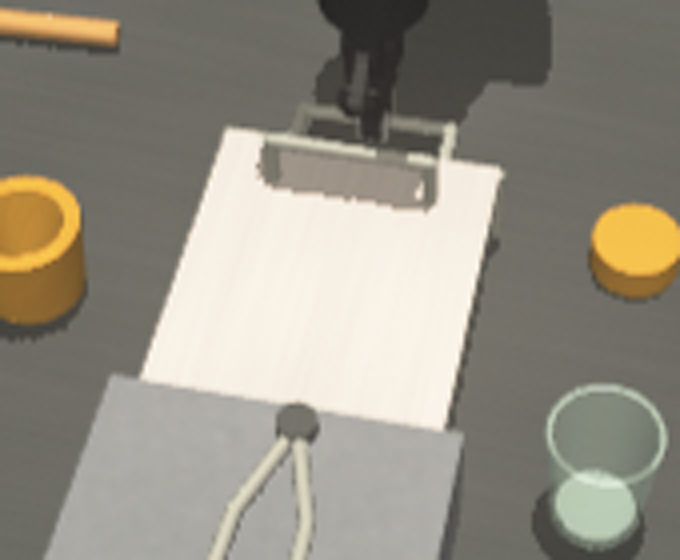

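View pics/t3c.png

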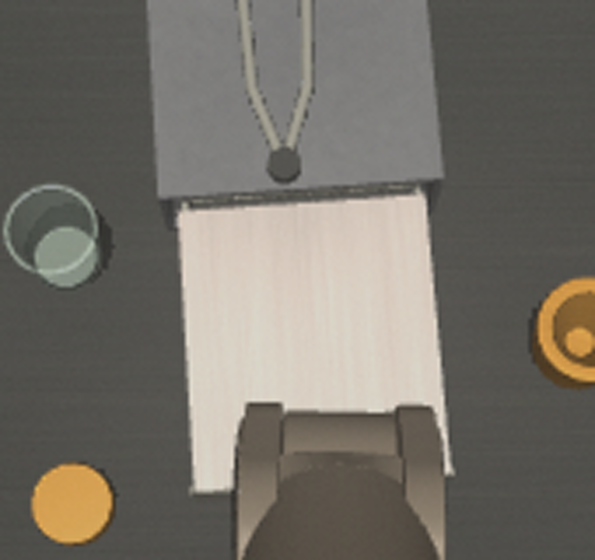

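The drawer is at its stop: the force jumped to 18 N and motion ceased. The scene view shows the lid flat and the whole plate out. Releasing, rising and moving to the lid bar.

Call:
{"method": "jog_arm", "body": {"steps": [[[0,1,0,0,0,0,-0.2],[0,0,0,0,0,0,-0.2],[0,0,0,0,0,0,-0.2],[0,0,-15,0,0,0,-0.2],[0,0,-30,0,0,0,-0.2],[0,0,-35,0,0,0,-0.2],[0,0,-30,0,0,0,-0.2],[0,0,-10,0,0,0,-0.2]]]}}

```text
time: 7.7
tool_pos: [0.4438, 0.0652, 0.2394]
ee_rot: [[-0.059, 0.998, 0.003], [0.998, 0.059, 0.002], [0.002, 0.003, -1.0]]
force: [0.6, 0.2, -1.8]
opening: 0.0341
```

Call:
{"method": "jog_arm", "body": {"steps": [[[0,20,0,0,0,0,-0.1],[0,25,0,0,0,0,-0.1],[0,25,0,0,0,0,-0.1],[0,15,0,0,0,0,-0.1],[0,0,0,0,0,0,-0.1],[0,0,0,0,0,0,-0.1]]]}}

```text
time: 8.3
tool_pos: [0.5273, 0.0698, 0.2361]
ee_rot: [[-0.059, 0.998, -0.002], [0.998, 0.059, -0.001], [-0.001, -0.002, -1.0]]
force: [0.3, -0.5, -0.1]
opening: 0.0386
```

Run:
```python
from h import *; import cv2
s=st(); to(s,[.530,.072,.172])
d=get_image('wrist'); cv2.imwrite('pics/w4.png',d['image'][:,:,::-1])
d=get_image('scene')
a=d['image'][190:330,220:390,::-1]; cv2.imwrite('pics/s4c.png',cv2.resize(a,None,fx=4,fy=4,interpolation=cv2.INTER_CUBIC))
```

```text
8.3 [0.5273 0.0698 0.2361] [[-0.0586, 0.9983, -0.0016], [0.9983, 0.0586, -0.0007], [-0.0006, -0.0017, -1.0]] op 0.03857381155401484 F [ 0.27 -0.45 -0.07] q [-41.9  17.4  32.9 115.6 -12.2  50.3   1. ]
tool delta mm [ 2.1  2.9 64.1]
yaw of tool y 3.356686657087108
```

View pics/w4.png

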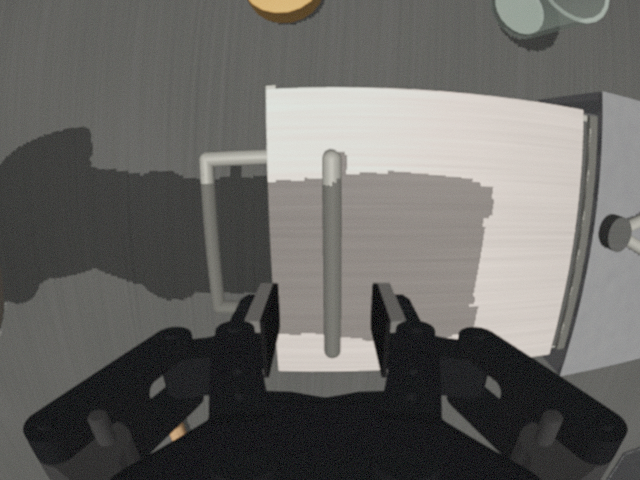

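View pics/s4c.png

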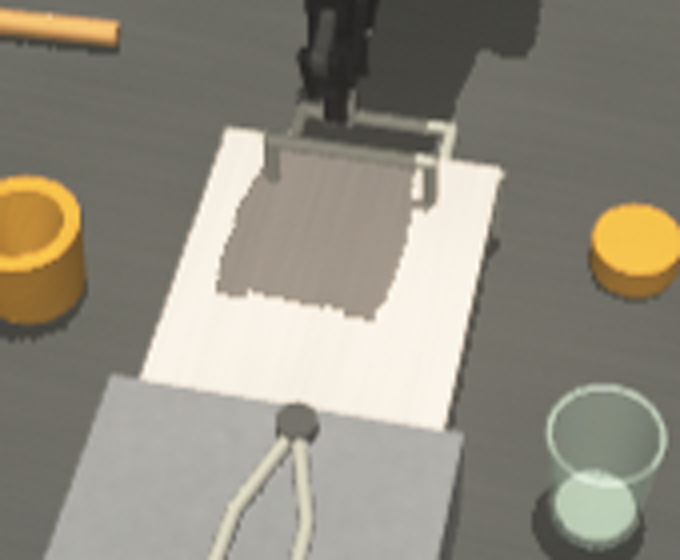

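The lid bar is at column ~332, centred between the pads (270–380), and the drawer hasn't moved. Descending on the lid bar.

Call:
{"method": "jog_arm", "body": {"steps": [[[2,3,20,0,0,0.004,-0.1],[0,0,20,0,0,0.004,-0.1],[0,0,15,0,0,0,-0.1],[0,0,9,0,0,0,-0.1],[0,0,0,0,0,0,-0.1],[0,0,0,0,0,0,-1],[0,0,0,0,0,0,-1],[0,0,0,0,0,0,-1]]], "grip_force": 30}}

```text
time: 9.2
tool_pos: [0.5312, 0.0723, 0.1737]
ee_rot: [[-0.051, 0.999, 0.001], [0.999, 0.051, 0.001], [0.0, 0.001, -1.0]]
force: [-0.9, -2.1, 6.3]
opening: 0.0087
```

Call:
{"method": "jog_arm", "body": {"steps": [[[0,0,0,0,0,0,-1],[0,0,0,0,0,0,-1],[0,0,0,0,0,0,-1]]]}}

```text
time: 9.5
tool_pos: [0.5312, 0.0723, 0.1737]
ee_rot: [[-0.051, 0.999, 0.001], [0.999, 0.051, 0.001], [0.0, 0.001, -1.0]]
force: [-2.6, -0.3, 7.5]
opening: 0.0084
```

Run:
```python
from h import *; import cv2
s=st()
# arc
p=np.array([-185.,42.])
f=lambda a:(-185*np.cos(a)+42*np.sin(a),185*np.sin(a)+42*np.cos(a))
A=np.radians(np.arange(0,56,2.5)); x,z=f(A)
for a,b,c in zip(np.degrees(A)[1:],np.diff(x),np.diff(z)): print(a,b.round(1),c.round(1))
d=get_image('top')
a=d['image'][150:310,230:400,::-1]; cv2.imwrite('pics/t5c.png',cv2.resize(a,None,fx=3.5,fy=3.5,interpolation=cv2.INTER_CUBIC))
# front edge of lid / housing edge from t3c
g=lambda u,v:((u+.5)/3.5-.5+230,(v+.5)/3.5-.5+150)
for u in [(193,492),(452,474)]: print(ray(d,g(*u),.077))
for u in [(160,198),(443,178)]: print(ray(d,g(*u),.092))
```

```text
9.5 [0.5312 0.0723 0.1737] [[-0.051, 0.9987, 0.0009], [0.9987, 0.051, 0.0005], [0.0005, 0.0009, -1.0]] op 0.008402399842678265 F [-2.56 -0.31  7.51] q [-39.1  23.2  30.2 117.8 -16.9  43.1   4.5]
2.5 2.0 8.0
5.0 2.4 7.9
7.499999999999999 2.7 7.8
10.0 3.0 7.7
12.5 3.4 7.6
14.999999999999998 3.7 7.4
17.5 4.0 7.2
20.0 4.3 7.1
22.5 4.6 6.9
25.0 4.9 6.6
27.5 5.2 6.4
29.999999999999996 5.5 6.2
32.5 5.8 5.9
35.0 6.0 5.7
37.5 6.3 5.4
40.0 6.5 5.1
42.5 6.7 4.9
45.0 6.9 4.6
47.5 7.1 4.3
50.0 7.3 3.9
52.50000000000001 7.4 3.6
55.0 7.6 3.3
[0.48340558 0.16849169 0.077     ]
[ 0.49591744 -0.02877458  0.077     ]
[0.71193195 0.19496583 0.092     ]
[ 0.72664712 -0.02640195  0.092     ]
```

The front edge to the housing measures 230 mm, so travel is 150 mm. The lid bar is gripped, so I'll follow the arc.

Call:
{"method": "jog_arm", "body": {"steps": [[[0,2,-8,0,0,-0.004,-1],[0,2.4,-7.9,0,0,-0.004,-1],[0,2.7,-7.8,0,0,-0.004,-1],[0,3,-7.7,0,0,0,-1],[0,3.4,-7.6,0,0,0,-1],[0,3.7,-7.4,0,0,0,-1],[0,4,-7.2,0,0,0,-1],[0,0,0,0,0,0,-1]]]}}

```text
time: 10.35
tool_pos: [0.553, 0.0738, 0.2276]
ee_rot: [[-0.063, 0.998, 0.002], [0.998, 0.063, 0.001], [0.0, 0.002, -1.0]]
force: [-2.3, 2.8, -1.6]
opening: 0.0086
```

Run:
```python
from h import *; import cv2
s=st()
d=get_image('scene')
a=d['image'][160:330,220:420,::-1]; cv2.imwrite('pics/s6c.png',cv2.resize(a,None,fx=3.5,fy=3.5,interpolation=cv2.INTER_CUBIC))
```

```text
10.35 [0.553  0.0738 0.2276] [[-0.0629, 0.998, 0.0015], [0.998, 0.0629, 0.0005], [0.0005, 0.0016, -1.0]] op 0.008563926461845311 F [-2.31  2.84 -1.64] q [-40.2  20.6  32.1 112.9 -14.1  50.2   3. ]
```

View pics/s6c.png

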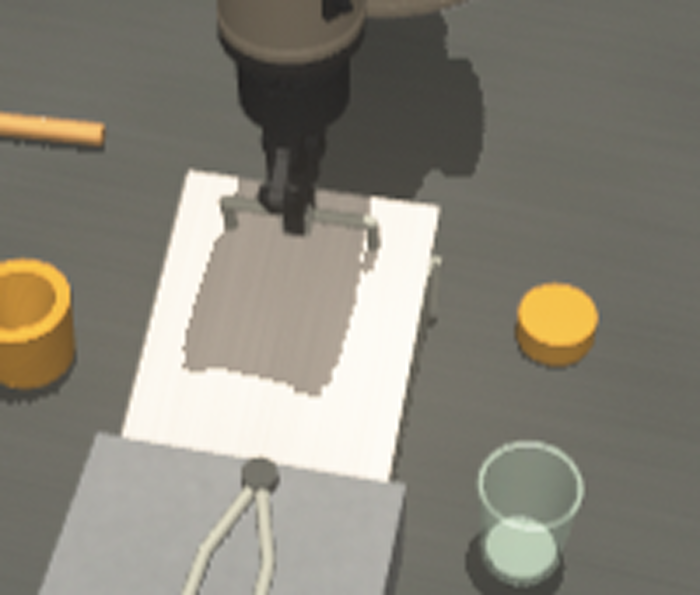

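The lid is rising with the bar held between the fingers, and the drawer is still out. Forces are small, so I'll continue.

Call:
{"method": "jog_arm", "body": {"steps": [[[0,4.3,-7.1,0,0,0,-1],[0,4.6,-6.9,0,0,0,-1],[0,4.9,-6.6,0,0,0,-1],[0,5.2,-6.4,0,0,0,-1],[0,5.5,-6.2,0,0,0,-1],[0,5.8,-5.9,0,0,0,-1],[0,6,-5.7,0,0,0,-1],[0,0,0,0,0,0,-1]]]}}

```text
time: 11.2
tool_pos: [0.5892, 0.0762, 0.2723]
ee_rot: [[-0.063, 0.998, 0.001], [0.998, 0.063, 0.0], [0.0, 0.001, -1.0]]
force: [-4.1, 6.0, 0.7]
opening: 0.0087
```

Call:
{"method": "jog_arm", "body": {"steps": [[[0,6.3,-5.4,0,0,0,-1],[0,6.5,-5.1,0,0,0,-1],[0,6.7,-4.9,0,0,0,-1],[0,6.9,-4.6,0,0,0,-1],[0,7.1,-4.3,0,0,0,-1],[0,0,0,0,0,0,-1]]]}}

```text
time: 11.8
tool_pos: [0.6225, 0.0784, 0.2963]
ee_rot: [[-0.063, 0.998, 0.001], [0.998, 0.063, 0.0], [0.0, 0.001, -1.0]]
force: [-4.3, 5.7, 1.7]
opening: 0.0088
```

Run:
```python
from h import *; import cv2
s=st()
d=get_image('scene')
a=d['image'][140:330,220:420,::-1]; cv2.imwrite('pics/s7c.png',cv2.resize(a,None,fx=3,fy=3,interpolation=cv2.INTER_CUBIC))
d=get_image('top')
a=d['image'][150:310,230:400,::-1]; cv2.imwrite('pics/t7c.png',cv2.resize(a,None,fx=3.5,fy=3.5,interpolation=cv2.INTER_CUBIC))
```

```text
11.8 [0.6225 0.0784 0.2963] [[-0.0632, 0.998, 0.0007], [0.998, 0.0632, 0.0004], [0.0003, 0.0007, -1.0]] op 0.008805411594015435 F [-4.35  5.67  1.67] q [-38.2  22.8  33.1 100.3 -14.   60.9   3.3]
```

View pics/s7c.png

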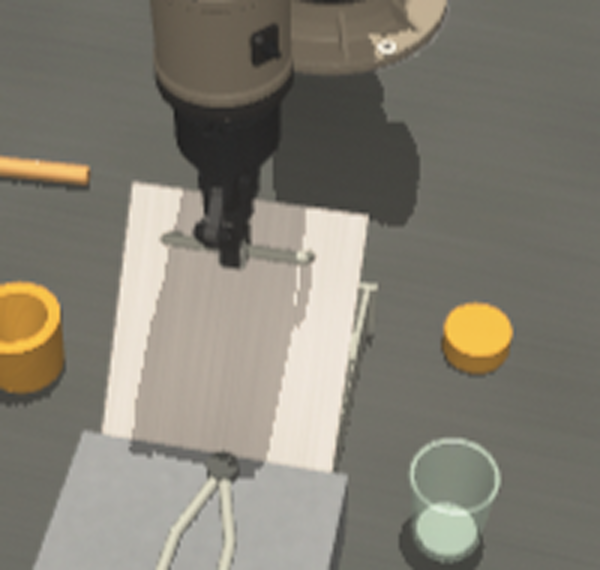

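View pics/t7c.png

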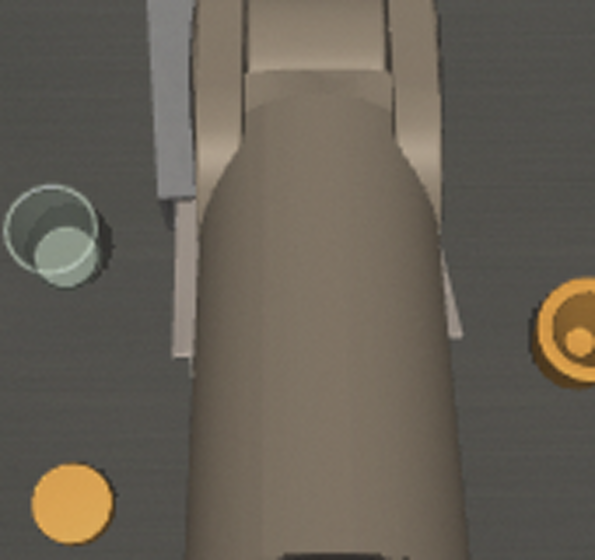

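Run:
```python
from h import *; import cv2
d=get_image('scene')
R=np.array(d['R']);t=np.array(d['t'])
a=d['image'][205:285,315:375,::-1]; a=cv2.resize(a,None,fx=8,fy=7.5,interpolation=cv2.INTER_CUBIC)
yaw=np.radians(3.9); X=np.array([np.cos(yaw),np.sin(yaw),0]);Y=np.array([-X[1],X[0],0])
# housing front mid ~ (.7205,.0847); drawer front corner at half width 101
H=np.array([.7205,.0847,0])
for out,col in [(.150,(0,0,255)),(.135,(0,255,0)),(.12,(255,0,0))]:
    for z in (.012,.072):
        P=H-X*(.08+out)+Y*.101; P[2]=z
        c=R@P+t; u=d['fx']*c[0]/c[2]+d['cx'];v=d['fy']*c[1]/c[2]+d['cy']
        print(out,z,u,v)
        cv2.circle(a,(int((u+.5-315)*8),int((v+.5-205)*7.5)),4,col,1)
cv2.imwrite('pics/s8.png',a)
```

```text
0.15 0.012 344.7941305005213 246.00293408961326
0.15 0.072 345.6905631897881 232.34080491005122
0.135 0.012 343.9529566123794 249.97681245175463
0.135 0.072 344.82517781669503 236.36068790569743
0.12 0.012 343.09992754260026 254.0066971289417
0.12 0.072 343.94714746052153 240.4393093016511
```

View pics/s8.png

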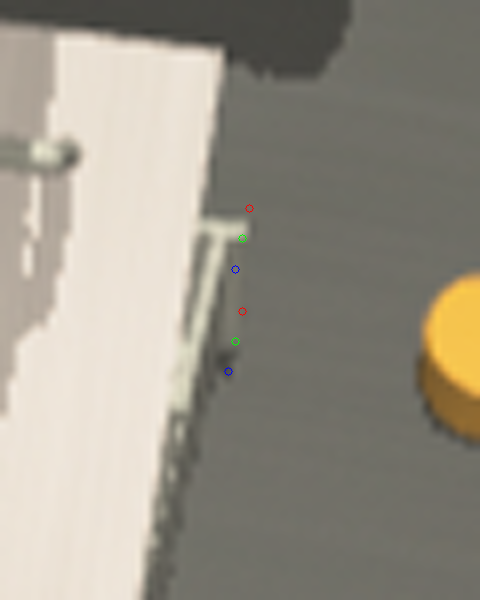

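The front-plate corner at about (345.6, 234) fits the drawer being within a few mm of its stop. The bar height sets the lid angle, and by TCP rise (122.6 mm) it's about 47.4°. I'll do the last part with about 2 mm outward bias.

Call:
{"method": "jog_arm", "body": {"steps": [[[0,6,-3.6,0,0,0,-1],[0,6,-3.3,0,0,0,-1],[0,5,-2.9,0,0,0,-1],[0,0,0,0,0,0,-1],[0,0,0,0,0,0,-1],[0,0,0,0,0,0,-1]]]}}

```text
time: 12.55
tool_pos: [0.6386, 0.0794, 0.3055]
ee_rot: [[-0.063, 0.998, -0.0], [0.998, 0.063, 0.0], [0.0, -0.0, -1.0]]
force: [-2.4, 5.8, 0.8]
opening: 0.0088
```

Run:
```python
from h import *; import cv2
s=st(); h=s['tool_pos'][2]-.1737
print('angle',np.degrees(np.arcsin((.042+h)/.1897))-12.79,'dx',s['tool_pos'][0]-.5312)
d=get_image('scene')
a=d['image'][140:330,220:420,::-1]; cv2.imwrite('pics/s9c.png',cv2.resize(a,None,fx=3,fy=3,interpolation=cv2.INTER_CUBIC))
a=d['image'][205:285,315:375,::-1]; cv2.imwrite('pics/s9d.png',cv2.resize(a,None,fx=8,fy=7.5,interpolation=cv2.INTER_CUBIC))
d=get_image('wrist'); cv2.imwrite('pics/w9.png',d['image'][:,:,::-1])
```

```text
12.55 [0.6386 0.0794 0.3055] [[-0.0632, 0.998, -0.0002], [0.998, 0.0632, 0.0004], [0.0004, -0.0002, -1.0]] op 0.008759761190977922 F [-2.36  5.77  0.8 ] q [-37.4  24.   33.   97.6 -14.4  62.7   3.7]
angle 53.58620285080766 dx 0.10740235217796568
```

View pics/s9c.png

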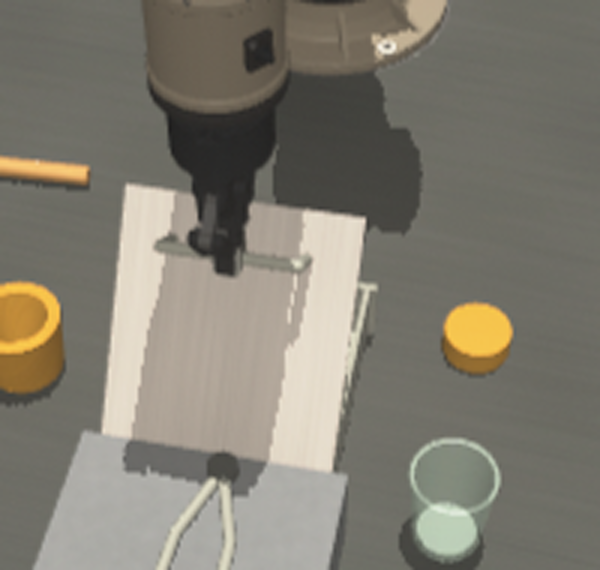

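View pics/s9d.png

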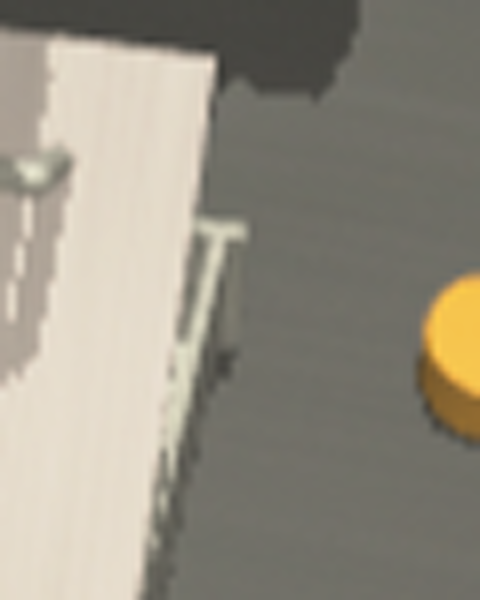

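View pics/w9.png

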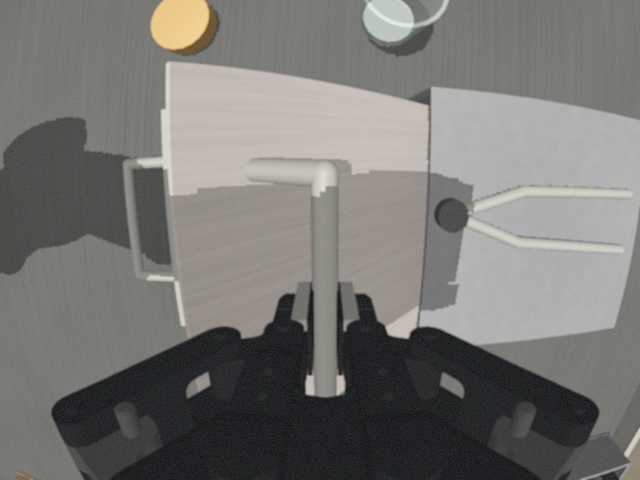

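Run:
```python
from h import *
d=get_image('wrist'); R=np.array(d['R']);t=np.array(d['t'])
def fr(px,z):
    m=np.array([px[0]-d['cx'],px[1]-d['cy']]);r=np.hypot(*m);th=r/d['fx']
    v=np.r_[m/r*np.sin(th),np.cos(th)]; o=-R.T@t;w=R.T@v
    return o+w*(z-o[2])/w[2]
yaw=np.radians(3.9); X=np.array([np.cos(yaw),np.sin(yaw),0]);Y=np.array([-X[1],X[0],0]);H=np.array([.7205,.0847,0])
A=fr((128,162),.057);B=fr((139,276),.057); M=(A+B)/2
print(A,B,np.linalg.norm(A-B))
C=fr((430,88),.092);D=fr((419,345),.092);print('housing front',C,D)
print('travel',-(M-H)@X-.125, 'rel. to wrist housing',-(M-(C+D)/2)@X-.125)
d=get_image('scene'); R=np.array(d['R']);t=np.array(d['t'])
for th in (46,50,52,54,56,58,62):
    a=np.radians(th); o=[]
    for s in (98,-98):
        hinge=H-X*(.08+.15-.04-.185); 
        P=hinge-X*.222*np.cos(a)+Y*s/1000; P[2]=.076+.222*np.sin(a)
        c=R@P+t;o+=[d['fx']*c[0]/c[2]+d['cx'],d['fy']*c[1]/c[2]+d['cy']]
    print(th,np.round(o,1))
print('seen',365/3+220,214/3+140,125/3+220,183/3+140)
```

```text
[0.45134752 0.12294225 0.057     ] [0.45718275 0.00980152 0.057     ] 0.11329110395466424
housing front [0.71347159 0.19462457 0.092     ] [ 0.73134929 -0.02415823  0.092     ]
travel 0.14186493202830253 rel. to wrist housing 0.14380721050178286
46 [342.7 209.3 264.3 198.3]
50 [342.1 209.7 262.7 198.5]
52 [341.7 210.1 261.8 198.8]
54 [341.4 210.6 260.9 199.2]
56 [341.  211.2 260.  199.7]
58 [340.6 212.  259.1 200.4]
62 [339.7 213.8 257.2 202. ]
seen 341.6666666666667 211.33333333333331 261.6666666666667 201.0
```

The lid angle checks out at about 54°. The wrist view suggests travel may be down to about 142–144 mm, so I'll nudge outward gently for margin and watch the force.

Call:
{"method": "jog_arm", "body": {"steps": [[[0,-2,0,0,0,0,-1],[0,0,0,0,0,0,-1],[0,0,0,0,0,0,-1]]]}}

```text
time: 13.05
tool_pos: [0.6366, 0.0793, 0.3049]
ee_rot: [[-0.063, 0.998, -0.0], [0.998, 0.063, 0.0], [0.0, -0.0, -1.0]]
force: [0.9, 5.0, -7.2]
opening: 0.0088
```

Call:
{"method": "jog_arm", "body": {"steps": [[[0,-2,0,0,0,0,-1],[0,0,0,0,0,0,-1],[0,0,0,0,0,0,-1]]]}}

```text
time: 13.35
tool_pos: [0.6346, 0.0792, 0.3047]
ee_rot: [[-0.063, 0.998, -0.0], [0.998, 0.063, -0.0], [-0.0, -0.0, -1.0]]
force: [1.9, 5.8, -10.3]
opening: 0.0086
```

The force pattern (+4 N in x, −10 N in z along the lid's line) matches the drawer sliding outward at its 4 N friction. So it wasn't fully at the stop, and I'll continue until it is.

Call:
{"method": "jog_arm", "body": {"steps": [[[0,-2,0,0,0,0,-1],[0,0,0,0,0,0,-1],[0,0,0,0,0,0,-1]]]}}

```text
time: 13.65
tool_pos: [0.6326, 0.0791, 0.3047]
ee_rot: [[-0.063, 0.998, -0.0], [0.998, 0.063, -0.0], [-0.0, -0.0, -1.0]]
force: [2.1, 5.1, -10.6]
opening: 0.0086
```

Run:
```python
from h import *; import cv2
s=st(); h=s['tool_pos'][2]-.1737
print('angle',np.degrees(np.arcsin((.042+h)/.1897))-12.79)
d=get_image('scene')
a=d['image'][205:285,315:375,::-1]; cv2.imwrite('pics/s10d.png',cv2.resize(a,None,fx=8,fy=7.5,interpolation=cv2.INTER_CUBIC))
```

```text
13.65 [0.6326 0.0791 0.3047] [[-0.0633, 0.998, -0.0003], [0.998, 0.0633, -0.0001], [-0.0, -0.0003, -1.0]] op 0.00859085458701967 F [  2.06   5.1  -10.57] q [-37.8  23.4  33.1  98.4 -14.2  62.4   3.4]
angle 53.01428845705299
```

View pics/s10d.png

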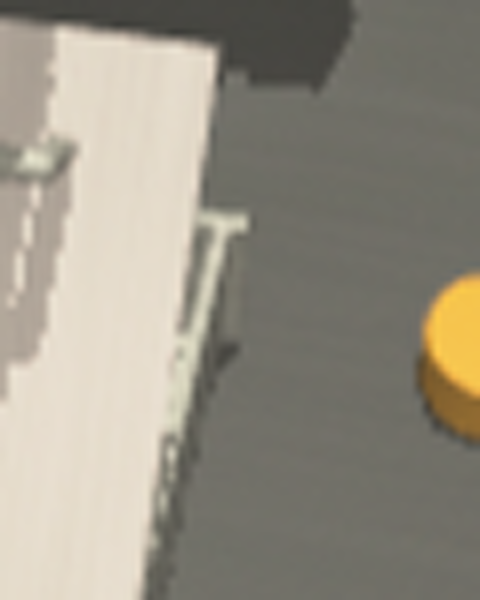

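The corner moved up about 8 px in the enlarged view, so the drawer followed outward by about 4–5 mm. A bit more, to the stop.

Call:
{"method": "jog_arm", "body": {"steps": [[[0,-2,0,0,0,0,-1],[0,0,0,0,0,0,-1],[0,0,0,0,0,0,-1]]]}}

```text
time: 14.0
tool_pos: [0.6306, 0.0789, 0.3047]
ee_rot: [[-0.063, 0.998, -0.0], [0.998, 0.063, -0.0], [-0.0, -0.0, -1.0]]
force: [2.2, 5.7, -11.2]
opening: 0.0084
```

Call:
{"method": "jog_arm", "body": {"steps": [[[0,-2,0,0,0,0,-1],[0,0,0,0,0,0,-1],[0,0,0,0,0,0,-1]]]}}

```text
time: 14.3
tool_pos: [0.6286, 0.0788, 0.3046]
ee_rot: [[-0.063, 0.998, -0.0], [0.998, 0.063, -0.0], [-0.0, -0.0, -1.0]]
force: [4.0, 6.2, -13.9]
opening: 0.0085
```

Run:
```python
from h import *; import cv2
s=st()
d=get_image('wrist'); cv2.imwrite('pics/w11.png',d['image'][:,:,::-1])
d=get_image('scene')
a=d['image'][205:285,315:375,::-1]; cv2.imwrite('pics/s11d.png',cv2.resize(a,None,fx=8,fy=7.5,interpolation=cv2.INTER_CUBIC))
```

```text
14.3 [0.6286 0.0788 0.3046] [[-0.0633, 0.998, -0.0003], [0.998, 0.0633, -0.0002], [-0.0002, -0.0003, -1.0]] op 0.008528809882205182 F [  4.     6.19 -13.88] q [-38.   23.   33.2  99.  -14.   62.2   3.3]
```

View pics/s11d.png

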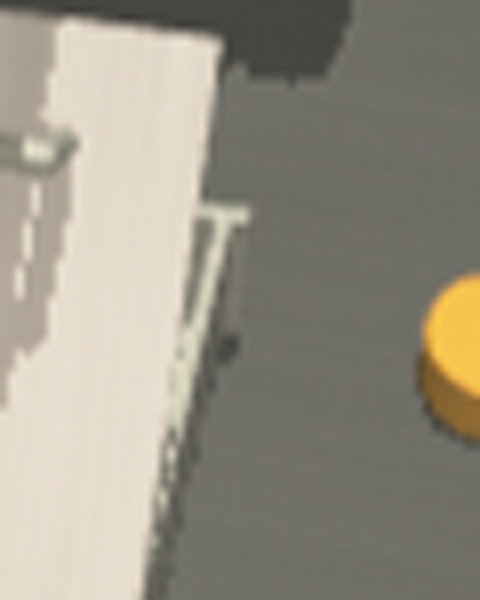

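View pics/w11.png

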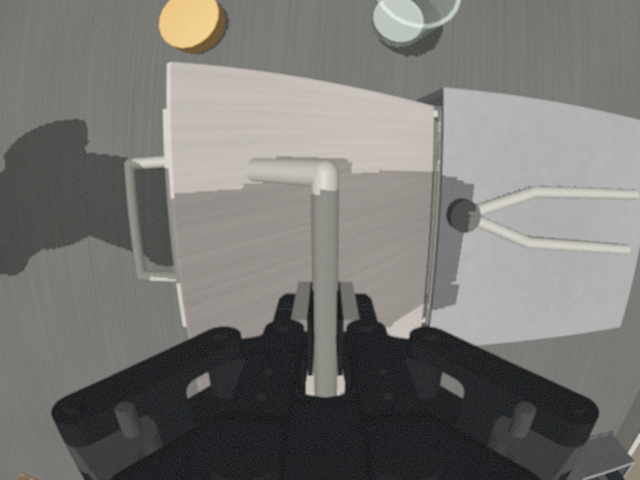

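The corner is now at the full-out mark and the hinge gap shows again beside the housing. I'll cross-check the lid angle from the bar's height in the scene view.

Run:
```python
from h import *; import cv2
s=st(); T=np.array(s['tool_pos']);E=np.array(s['ee_rot'])
d=get_image('scene');R=np.array(d['R']);t=np.array(d['t'])
def pl(px,p0,n):
    v=np.array([(px[0]-d['cx'])/d['fx'],(px[1]-d['cy'])/d['fy'],1.]);o=-R.T@t;w=R.T@v
    return o+w*((p0-o)@n)/(w@n)
B=pl((323.0,223.8),T,E[:,1]); h=B[2]-.074
print('bar end',B,'from tcp',T[2]-B[2],'angle',np.degrees(np.arcsin(h/.1897))-12.79, 'tcp-based',np.degrees(np.arcsin((T[2]-.0577-.074)/.1897))-12.79)
a=d['image'][190:230,255:345,::-1]; cv2.imwrite('pics/s12.png',cv2.resize(a,None,fx=8,fy=8,interpolation=cv2.INTER_CUBIC))
# lid plane from wrist camera: hinge gap & front corners; solve angle by reprojection
w=get_image('wrist');Rw=np.array(w['R']);tw=np.array(w['t'])
yaw=np.radians(3.9); X=np.array([np.cos(yaw),np.sin(yaw),0]);Y=np.array([-X[1],X[0],0]);H=np.array([.7205,.0847,0])
for th in (46,50,54,58,62):
    a=np.radians(th);hinge=H-X*.005
    o=[]
    for k,sx in ((0,98),(.222,98)):
        P=hinge-X*k*np.cos(a)+Y*sx/1000;P[2]=.0755+k*np.sin(a)
        c=Rw@P+tw; r=np.arctan2(np.hypot(c[0],c[1]),c[2])*w['fx']; q=c[:2]/np.hypot(c[0],c[1])*r+[w['cx'],w['cy']]; o+=list(q)
    for L in (-.055,.055):
        P=hinge-X*.185*np.cos(a)+X*.042*np.sin(a)+Y*L;P[2]=.074+.185*np.sin(a)+.042*np.cos(a)
        c=Rw@P+tw; r=np.arctan2(np.hypot(c[0],c[1]),c[2])*w['fx']; o+=list(c[:2]/np.hypot(c[0],c[1])*r+[w['cx'],w['cy']])
    print(th,np.round(o,0))
```

```text
14.4 [0.6287 0.0788 0.3045] [[-0.0633, 0.998, -0.0003], [0.998, 0.0633, -0.0003], [-0.0003, -0.0004, -1.0]] op 0.008923116750179275 F [  3.63   6.03 -14.03] q [-38.   23.   33.2  99.  -14.   62.2   3.3]
bar end [0.6247089  0.14081569 0.24938944] from tcp 0.05515084730468722 angle 54.81242626517153 tcp-based 52.871194965088
46 [430. 105. 153.  70. 300. 408. 291. 170.]
50 [430. 105. 168.  62. 324. 417. 322. 171.]
54 [430. 105. 190.  52. 350. 424. 357. 173.]
58 [430. 105. 219.  42. 379. 431. 395. 174.]
62 [430. 105. 258.  31. 408. 435. 435. 176.]
```

View pics/s12.png

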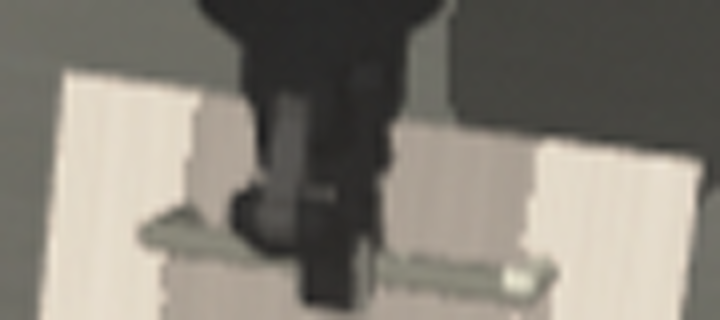

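The readings disagree. The images (lid corners in scene and wrist) give about 50° and the TCP height about 53°, possibly because the bar rolled a few mm in the pads. Both are on the low side, so I'll raise about 4° along the arc so either reading is well inside 48–62°.

Call:
{"method": "jog_arm", "body": {"steps": [[[0,3,-1.5,0,0,0,-1],[0,3,-1.5,0,0,0,-1],[0,3,-1.4,0,0,0,-1],[0,3,-1.2,0,0,0,-1],[0,0,0,0,0,0,-1],[0,0,0,0,0,0,-1]]]}}

```text
time: 15.1
tool_pos: [0.6407, 0.0796, 0.3105]
ee_rot: [[-0.063, 0.998, -0.0], [0.998, 0.063, 0.0], [0.0, -0.0, -1.0]]
force: [0.0, 5.6, -7.7]
opening: 0.009
```

```bash
cat > ang.py <<'E'
from h import *; import cv2
import sys
n=sys.argv[1]
s=st(); T=np.array(s['tool_pos'])
print('tcp z angle',np.degrees(np.arcsin((T[2]-.0577-.074)/.1897))-12.79)
w=get_image('wrist'); cv2.imwrite(f'pics/w{n}.png',w['image'][:,:,::-1])
d=get_image('scene')
a=d['image'][180:280,255:375,::-1]; cv2.imwrite(f'pics/s{n}.png',cv2.resize(a,None,fx=6,fy=6,interpolation=cv2.INTER_CUBIC))
yaw=np.radians(3.9); X=np.array([np.cos(yaw),np.sin(yaw),0]);Y=np.array([-X[1],X[0],0]);H=np.array([.7205,.0847,0])
print('tcp x angle at full out',np.degrees(np.arccos(-(T-(H-X*.005))@X/.1897))-12.79)
def pj(c,P):
    q=np.array(c['R'])@P+np.array(c['t'])
    if c is w:
        r=np.arctan2(np.hypot(q[0],q[1]),q[2])*c['fx']; return list(q[:2]/np.hypot(q[0],q[1])*r+[c['cx'],c['cy']])
    return [c['fx']*q[0]/q[2]+c['cx'],c['fy']*q[1]/q[2]+c['cy']]
for th in (48,50,52,54,56,58,60):
    a=np.radians(th);hg=H-X*.005;o=[]
    P=hg-X*.222*np.cos(a)+Y*.098;P[2]=.0755+.222*np.sin(a)
    Q=P-Y*.196
    o=pj(w,P)
    sc=pj(d,P)+pj(d,Q); sc=[(v+.5-k)*6 for v,k in zip(sc,(255,180,255,180))]
    print(th,'wrist',np.round(o),'s crop',np.round(sc))
E
python3 ang.py 13
```

```text
15.1 [0.6407 0.0796 0.3105] [[-0.0632, 0.998, -0.0003], [0.998, 0.0632, 0.0001], [0.0001, -0.0003, -1.0]] op 0.00899694269977627 F [ 0.01  5.58 -7.75] q [-37.4  23.9  33.1  97.  -14.4  63.4   3.6]
tcp z angle 57.72406132454339
tcp x angle at full out 53.93331124926089
48 wrist [140.  73.] s crop [527. 181.  54. 114.]
50 wrist [147.  69.] s crop [525. 182.  49. 115.]
52 wrist [155.  65.] s crop [523. 185.  44. 117.]
54 wrist [165.  60.] s crop [521. 188.  39. 119.]
56 wrist [176.  55.] s crop [519. 191.  33. 122.]
58 wrist [189.  50.] s crop [517. 196.  28. 126.]
60 wrist [205.  45.] s crop [514. 201.  22. 131.]
```

View pics/w13.png

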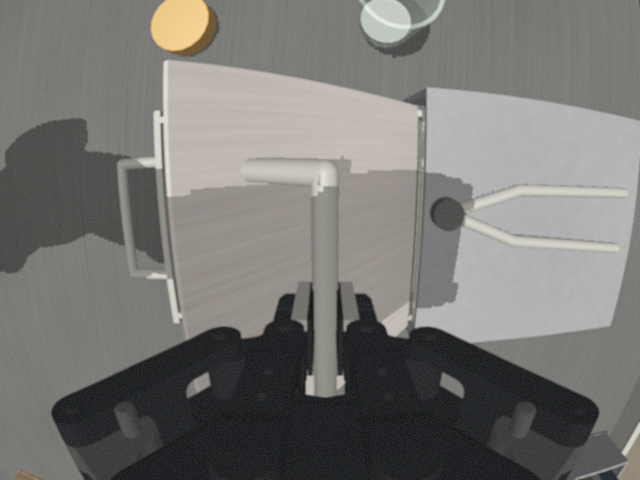

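View pics/s13.png

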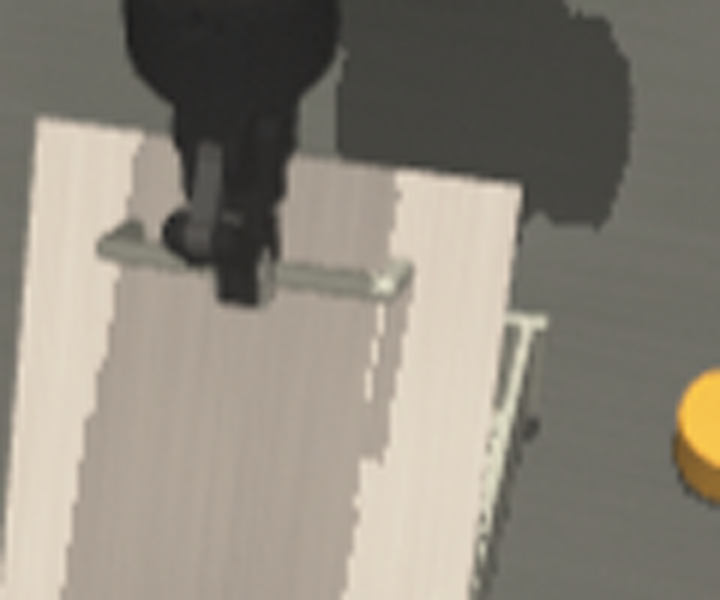

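The lid corners now match 54° in both cameras (wrist (166,62); scene crop (521,185) and (37,118)), and TCP height gives 57.7°. Both are in range. The drawer's front corner sits at the predicted full-out pixel. I'll settle and check stillness before handing in.

Call:
{"method": "jog_arm", "body": {"steps": [[[0,0,0,0,0,0,-1],[0,0,0,0,0,0,-1],[0,0,0,0,0,0,-1],[0,0,0,0,0,0,-1],[0,0,0,0,0,0,-1]]]}}

```text
time: 15.7
tool_pos: [0.6406, 0.0796, 0.3105]
ee_rot: [[-0.063, 0.998, -0.0], [0.998, 0.063, 0.0], [0.0, -0.0, -1.0]]
force: [1.5, 5.8, -7.3]
opening: 0.0085
```

Run:
```python
from h import *
s=st(); print(np.round(s['qd'],3))
print(job_done())
```

```text
15.7 [0.6406 0.0796 0.3105] [[-0.0632, 0.998, -0.0003], [0.998, 0.0632, 0.0], [0.0, -0.0003, -1.0]] op 0.008459277035569346 F [ 1.52  5.78 -7.26] q [-37.4  23.9  33.1  97.  -14.3  63.4   3.6]
[-0.03   0.032  0.042 -0.102 -0.05  -0.048  0.045]
the job is handed in; nothing more can be done
None
```

I pulled the drawer out to its stop with the lid still shut, then lifted the lid by its bar. I handed the job in at 15.7 s with the gripper still holding the lid at about 54°. `job_done()` reported no verdict.

- **Drawer at its stop:** the pull force jumped to 18 N and motion ceased. The front edge measured 230 mm from the housing, which is 150 mm of travel.
- **Drawer during the lift:** it crept in a few mm, down to about 142–144 mm by the wrist view. I drew it back out through the lid bar, and its front corner then matched the full-out position.
- **Lid angle:** the two sources disagreed. The lid corners in both cameras gave about 54°, and tool height gave 57.7°, possibly because the bar rolled a few mm in the pads. Both are inside 48–62°.
- **Last state:** the arm was still, the gripper was closed on the bar at about 8.5 mm, and the wrist force was under 10 N.
- **Bystanders:** none looked disturbed in the views I took. I did not re-measure their positions, and the paddle and block were mostly out of frame after the start.

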